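# Idle the ointment mixer and clear the finished jar

## Task

The red-lidded ointment jar on the mixer is finished. First slide the mixer's speed fader down to idle, so that the white line on its grip stands within the green band, and let go of it; then lift the red-lidded jar off the platform and set it down gently, upright, on the floor of the wire basket. Leave the fader at idle, and do not move or tip the other jars, the bottle or the mortar.

Things in the scene. Friction and masses are not known exactly. Their poses are not given: they have to be found in the camera images.
- mixer: low white bench mixer, 240 (x) x 220 (y) x 45 mm high, fixed; origin: centre of its underside; +x points away from the robot's side, y along the fader's track. On its -x side a grey panel (top 45 mm up) with the track along y at x = -70 mm; on its +x side a flat platform, 120 x 210 mm, centre at x = +55 mm, rubber top 58 mm up, with two jars at about y = -55 and +55 mm
- fader (a joint): position of the speed fader along its track, m: 0 at the slow stop (mixer's -y end), growing towards the mixer's +y, 0.12 at the fast stop. It slides freely either way with about 2 N of friction and stays where it is left
- fader_top (a point): centre of the top face of the fader's grip: a black block, 28 (mixer x) x 20 (mixer y) x 36 mm high, standing 1 mm over the panel, so its top is 82 mm above the table; a white line across the middle of its top (along mixer x) runs down both x faces
- idle_mark (a point): middle of the green idle band, on the track's centre line, 45 mm above the table, axes as the mixer's: two flat green bars on the panel, one on either side of the track, each 9 mm long along the track (y), lying 16 to 32 mm off its centre line. The fader is at idle when its centre has this point's y in the mixer's frame. It lies to the slow (-y) side of the fader's start
- jar_red_center (a point): centre (half-way up) of the finished jar: white, round, loose, 62 mm high, 50 mm diameter body with a red lid 54 mm in diameter on the upper 18 mm; about 0.13 kg; z axis up. It stands on the platform beside the purple-lidded jar, on either side of it
- jar_plum_center (a point): centre (half-way up) of a like jar with a purple lid on the mixer's platform, about 110 mm from the red-lidded one; it stays there
- basket: low wire basket of dark wire, fixed to the table, 170 (x) x 240 (y) x 45 mm high outside, walls 4 mm, flat pale floor 4 mm above the table; origin at the centre of its underside. One jar already stands in its -y half; its +y half is empty
- jar_white_center (a point): centre (half-way up) of a like jar with a white lid, standing in the basket's -y half; it stays there
- bottle_center (a point): centre (half-way up) of a loose amber bottle with a black cap, 52 mm diameter, 115 mm high, beyond the work; leave it alone
- mortar_center (a point): point 30 mm up on the axis of a loose white porcelain mortar, 112 mm across its rim, 60 mm high, with a pestle leaning in it, beyond the work; leave it alone
Things that resemble listed ones, but are neither listed nor needed, are in the scene too. Leave any brown or yellow look-alike of the part that bears jar_red_center alone.

How it is judged:
By the outcome, as a careful person would: the job done as asked, in the order asked, and still so for the second after the job is handed in, with the robot touching nothing.
It also fails if it takes over 58 s, if anything falls off the work surface, if the arm or the gripper's body presses on something with over 40 N, if the wrist force passes 120 N, or if a joint passes its speed limit or range.

## Robot

A 7-joint arm with a two-finger parallel gripper is mounted at the origin on the work surface. World frame = base frame: x ahead of the robot, y to its left, z up, the work surface at z = 0. Lengths are in m, angles in rad, forces in N, time in s.
With the tool pointing down it reaches from about 0.35 to 0.9 m from the base axis. Payload 19.9 kg.
Tool frame: the origin (TCP) lies midway between the tips of the shut fingers; the grasp point (between the pads) lies 19 mm behind it; z points along the fingers, x is the direction in which the jaws open and shut, and the axes are right-handed (so a half turn about z gives the same grasp; the last joint's range is limited). The gripper opens to 85 mm and grips with 20 to 120 N. Pads are 22 mm wide; open, the fingers measure 114 mm over their backs; the gripper's body (76 mm by 85 mm) begins 54 mm behind the grasp point. The pads swing forward as they close: fully open they stand 13 mm farther back than shut.
Start: joints at [1.183, 0.417, -0.01, 1.614, 0.005, 1.111, -0.053], TCP at [0.212, -0.588, 0.231] pointing down, gripper open.
Joint ranges: [-2.81, 2.81], [-0.39, 2.02], [-1.27, 1.25], [0.06, 2.57], [-1.19, 4.33], [0.19, 2], [-2.82, 2.82]. Speed limits (rad/s): [1.89, 1.89, 2.39, 2.39, 3.01, 3.01, 3.01].

## Interface

Orientations are given as a unit quaternion [w, x, y, z].
In Python, from cell import robot gives the robot as it stands.
- The arm moves only by the shell command python3 -m jog 'ROWS'. ROWS is a JSON object of lists of equal length, an entry for each row: "hand": the closure in counts, from 0 (fully open) to 255 (shut); "dp": the shift along the world's x, y, z in m, a list of three; "yaw": the turn about the world's z in rad. In form: {"hand": [hand, ...], "dp": [[x, y, z], ...], "yaw": [yaw, ...]}. A call has 1 to 10 rows; each row shifts and turns the commanded pose from where the row before left it; what a row does not reach is not made up. A row lasts 1/10 s, in which the tool goes at most 50 mm and 8.59 degrees, less where a joint would pass 70% of its speed; a pose out of reach is approached as far as the arm can. A call with a gripper value outside its range is refused whole. The fingers move at their own pace and stop on an object; the grip force is fixed at half the most. Time passes only in rows, so rows that do not move let the fingers close. It gives the time, the measured TCP pose, the force and the opening at its end, in the units of the state.
- robot.state(): the state, without advancing time (a new reading comes with each control period).
- robot.get_image(name): name is "scene" or "top" or "wrist"; returns the picture (400x640x3 uint8, red, green, blue); there is no depth.
- robot.camera_info(name): a dict with "mtx" (3x3 intrinsics, pixels), "k1" (the pictures are not rectified: a ray, as slopes to the right and down, at radius r is drawn at 1 + k1 r^2 times it, then the intrinsics apply), "eye" and "attitude" of the camera in the world. Camera axes: x right, y up, looking along -z (the intrinsics and any distortion apply to the point x, -y, -z); pixel columns grow to the right and rows downward; lengths in m; the calibration is good to about 2 mm. A picture is of the moment at which its call begins: read the wrist's pose just before it. camera_info takes no time and is no camera call; for the wrist camera it gives the pose at the moment of the call.
- robot.hand_in(): hands the job in, once; it reports no verdict.
Trained networks look in the newest picture that a camera, given by its name, has taken for a name from the list of things; names that differ only in an ending like _2 or _b are one class to them, and where a whole thing is asked for, a point or a joint stands for the part that bears it (a point fixed in the world has none). Each returns a list of dicts, best first, with "confidence" (0 to 1); they miss things now and then, are a little off and sometimes report something else, mostly with a low value. They report only what shows in the picture. A call takes as long as a camera call. They do not tell look-alikes from the thing itself.
- robot.look_for(camera, query): "box" ([left, top, right, bottom] in pixels, round what is visible of it).
- robot.regions_of(camera, query): "region" (400x640 bool, what is visible of it) and "box" ([left, top, right, bottom] in pixels, round what is visible of it).
The state is a dict: "time": time; "joints": joint angles; "joint_vel": joint speeds; "effort": joint torques, N m; "eef_pos": TCP position; "tool_rot": TCP orientation; "contact_force": force on the tool from outside, world axes, zero at the start; "wrist_torque": the same for the moment, N m; "grip_width": finger opening in m.
Only numpy, scipy, OpenCV 4.12 (cv2) and the standard library are available. Lean on these libraries where they do the work, as an engineer would, in place of code of your own. Each camera call takes 0.05 s, during which the arm holds its last target.

## Working session

There is one attempt and no reset: what is moved stays moved. The work goes in short steps, Python scripts to look and compute and a shell command to move; the robot and the scene stay as the last step left them, time stands still between calls to the robot, and variables do not carry over. Pictures are saved under pics/ and viewed, and the job is handed in when it is done.

```bash
mkdir -p pics; ls; python3 - <<'E'
from cell import robot
import cv2
s=robot.state();print(s['time'],s['eef_pos'],s['tool_rot'],s['grip_width'],s['contact_force'])
for n in("scene","top"):
    im=robot.get_image(n);cv2.imwrite(f'pics/{n}0.png',im[:,:,::-1]);print(n,robot.camera_info(n))
print(robot.state()['time'])
E
```

```text
pics
0.0 [ 0.21171967 -0.58766639  0.23066075] [-3.04386747e-04  8.18231755e-01 -5.74888176e-01 -5.35395024e-04] 0.08529320560289505 [1.02364834 0.36427929 1.15348577]
scene {'mtx': array([[422.50192155,   0.        , 315.00592481],
       [  0.        , 422.50192155, 201.73833744],
       [  0.        ,   0.        ,   1.        ]]), 'k1': -0.044727944893023765, 'eye': array([1.26536656, 0.16645538, 0.94699628]), 'attitude': array([0.53890533, 0.18931568, 0.26267834, 0.77765077])}
top {'mtx': array([[469.67043041,   0.        , 317.45036644],
       [  0.        , 469.67043041, 203.37980784],
       [  0.        ,   0.        ,   1.        ]]), 'k1': 0.04164289846745009, 'eye': array([ 0.50391561, -0.05039634,  1.0604687 ]), 'attitude': array([ 0.71205447,  0.05129434, -0.03282264, -0.69947837])}
0.1
```

View pics/scene0.png

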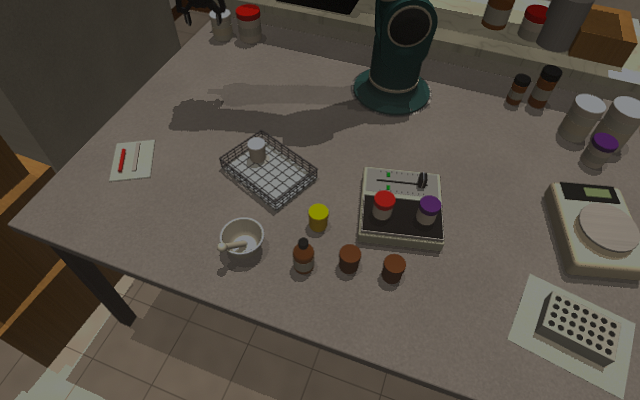

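View pics/top0.png

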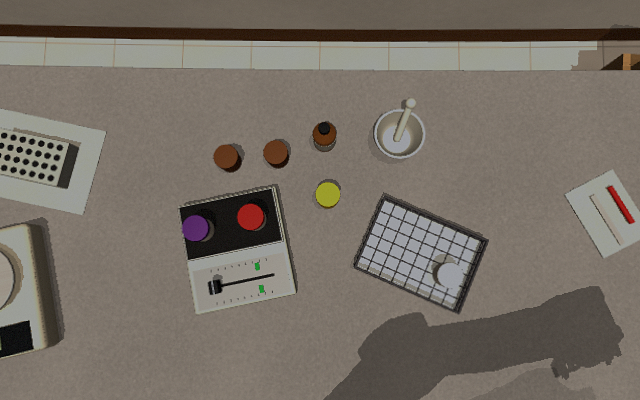

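The top view shows the mixer around (240,250), fader (214,286), green bars (258,267) and (262,289), red jar (251,216), and basket (420,252) with its white jar at (451,273). The empty half of the basket is on the left.

```bash
cat > h.py <<'E'
from cell import robot
import numpy as np, cv2
from scipy.spatial.transform import Rotation as R
def unproj(n,uv,z,info=None):
    c=info or robot.camera_info(n);K=c['mtx'];k=c['k1']
    uv=np.atleast_2d(np.array(uv,float)).reshape(-1,1,2)
    p=cv2.undistortPoints(uv,K,np.array([k,0,0,0,0.]))[:,0]
    q=c['attitude'];r=R.from_quat([q[1],q[2],q[3],q[0]])
    d=r.apply(np.c_[p[:,0],-p[:,1],-np.ones(len(p))])
    return c['eye']+d*((z-c['eye'][2])/d[:,2])[:,None]
def proj(n,P,info=None):
    c=info or robot.camera_info(n)
    q=c['attitude'];r=R.from_quat([q[1],q[2],q[3],q[0]])
    x=r.inv().apply(np.atleast_2d(P)-c['eye']);x=x*[1,-1,-1]
    return cv2.projectPoints(x.reshape(-1,1,3),np.zeros(3),np.zeros(3),c['mtx'],np.array([c['k1'],0,0,0,0.]))[0][:,0]
E
python3 - <<'E'
from h import *
im=cv2.imread('pics/top0.png')
cv2.imwrite('pics/t_mix.png',cv2.resize(im[175:320,170:305],None,fx=4,fy=4,interpolation=cv2.INTER_CUBIC))
cv2.imwrite('pics/t_bas.png',cv2.resize(im[185:320,345:495],None,fx=4,fy=4,interpolation=cv2.INTER_CUBIC))
for q in("fader","fader_top","idle_mark","jar_red_center","jar_plum_center","jar_white_center","basket","mixer"):
    for r in robot.regions_of("top",q)[:4]:
        ys,xs=np.nonzero(r['region']);print(q,round(r['confidence'],2),np.round(r['box'],1),xs.mean().round(1),ys.mean().round(1))
E
```

```text
fader 0.72 [209.3 280.3 220.6 294.8] 214.9 286.3
fader_top 0.61 [204.7 281.5 223.4 296. ] 214.5 286.6
jar_red_center 0.94 [315.7 181.2 337.8 207.5] 327.2 195.0
jar_red_center 0.81 [238.7 204.2 265.  233.6] 251.5 217.2
jar_red_center 0.69 [263.4 139.9 290.2 168.3] 276.1 154.0
jar_red_center 0.68 [213.1 145.4 247.9 171.1] 227.5 158.5
jar_plum_center 0.75 [182.2 215.1 214.3 240.3] 197.7 228.4
jar_white_center 0.94 [433.3 262.1 466.  286.5] 447.5 274.5
basket 0.88 [352.5 195.  491.6 317. ] 418.7 252.3
mixer 0.78 [174.5 187.7 296.7 315.8] 238.0 253.0
```

View pics/t_mix.png

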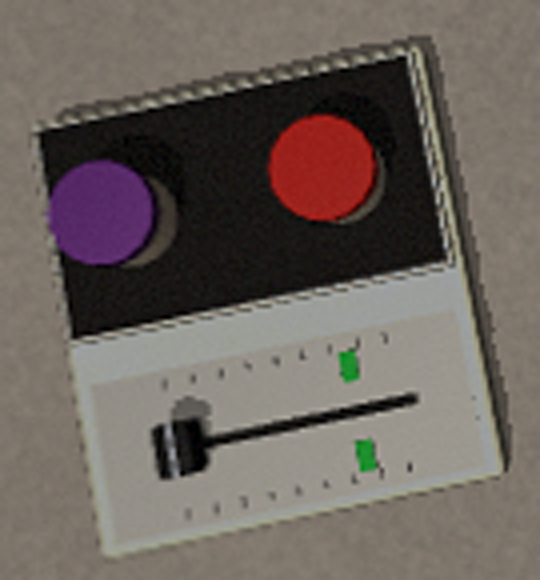

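View pics/t_bas.png

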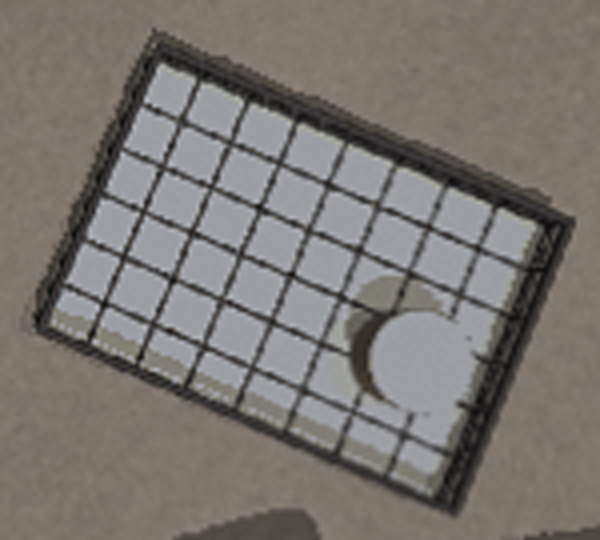

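```bash
python3 - <<'E'
from h import *
im=cv2.imread('pics/top0.png').astype(int)
b,g,r=im[...,0],im[...,1],im[...,2]
def blobs(m,lo,hi,name,z):
    n,l,s,c=cv2.connectedComponentsWithStats(m.astype(np.uint8))
    for i in range(1,n):
        if lo<s[i,4]<hi and 170<c[i,0]<310 and 180<c[i,1]<320: print(name,s[i],c[i].round(2),unproj('top',c[i],z)[0].round(4)); 
gm=(g>r+40)&(g>b+40);blobs(gm,8,500,'green',.045)
blobs((r>g+60)&(r>b+60),100,3000,'red',.12)
blobs((b>g+25)&(r>g+15),100,3000,'plum',.12)
# mixer corners on top at .045: crop px ->
f=lambda p,o:(np.array(p)+.5)/4-.5+o
o=np.array([170,175])
print('panel corners bl,br(top z .045)',unproj('top',[f((105,553),o),f((503,468),o)],.045).round(4))
print('track',unproj('top',[f((205,443),o),f((415,399),o)],.045).round(4))
print('fline',unproj('top',[f((168,425),o),f((177,475),o)],.082).round(4))
o=np.array([345,185])
C=unproj('top',[f(p,o) for p in((153,35),(573,218),(456,512),(38,328))],.045);print('basket top outer',C.round(4),np.linalg.norm(np.diff(C,axis=0),axis=1),C.mean(0).round(4))
print('white',unproj('top',[f((423,360),o)],.066).round(4))
E
```

```text
green [255 263   5   8  32] [256.78 266.31] [0.4869 0.1051 0.045 ]
green [259 285   5   8  33] [260.94 288.52] [0.4402 0.0945 0.045 ]
red [237 204  27  26 547] [249.96 216.47] [0.5874 0.1109 0.12  ]
plum [181 215  28  26 557] [194.69 227.64] [0.563  0.2214 0.12  ]
panel corners bl,br(top z .045) [[0.387  0.2309 0.045 ]
 [0.4352 0.0207 0.045 ]]
track [[0.4452 0.1805 0.045 ]
 [0.4705 0.0688 0.045 ]]
fline [[0.4562 0.1916 0.082 ]
 [0.431  0.1857 0.082 ]]
basket top outer [[ 0.6494 -0.1645  0.045 ]
 [ 0.5545 -0.3867  0.045 ]
 [ 0.3999 -0.3224  0.045 ]
 [ 0.4903 -0.1037  0.045 ]] [0.24164477 0.16746182 0.23671148] [ 0.5235 -0.2443  0.045 ]
white [[ 0.4785 -0.3015  0.066 ]]
```

```bash
python3 -m jog '{"hand":[0,0,0,0,0,0,0,0,0,0],"dp":[[0.024,0.034,0],[0.024,0.034,0],[0.024,0.034,0],[0.024,0.034,0],[0.024,0.034,0],[0.024,0.034,0],[0.024,0.034,0],[0.024,0.034,0],[0.024,0.034,0],[0.024,0.034,0]],"yaw":[-0.012,-0.012,-0.012,-0.012,-0.012,-0.012,-0.012,-0.012,-0.012,-0.012]}'
python3 -m jog '{"hand":[0,0,0,0,0,0,0,0,0,0],"dp":[[0,0.035,0],[0,0.035,0],[0,0.035,0],[0,0.035,0],[0,0.035,0],[0,0.035,0],[0,0.035,0],[0,0.035,0],[0,0.035,0],[0,0.035,0]],"yaw":[0,0,0,0,0,0,0,0,0,0]}'
python3 -m jog '{"hand":[0,0,0],"dp":[[0,0.02,0],[0,0,0],[0,0,0]],"yaw":[0,0,0]}'
python3 - <<'E'
from h import *
s=robot.state();c=robot.camera_info('wrist');im=robot.get_image('wrist');cv2.imwrite('pics/w1.png',im[:,:,::-1])
import pickle;pickle.dump(c,open('w1.pkl','wb'));print(s['time'],s['eef_pos'],c)
print(R.from_quat(np.roll(s['tool_rot'],-1)).as_matrix().round(3))
E
```

```text
time: 1.5
eef_pos: [0.4526, -0.2465, 0.2315]
tool_rot: [0.0, 0.782, -0.623, 0.0]
contact_force: [0.5, 0.1, -0.6]
grip_width: 0.0854
time: 2.5
eef_pos: [0.4517, 0.1034, 0.2315]
tool_rot: [-0.0, 0.782, -0.623, 0.0]
contact_force: [0.4, -0.2, 0.7]
grip_width: 0.0856
time: 2.8
eef_pos: [0.4518, 0.1218, 0.2312]
tool_rot: [0.0, 0.782, -0.623, 0.0]
contact_force: [0.6, 0.3, 0.3]
grip_width: 0.0854
2.8 [0.45182565 0.12183596 0.23124798] {'mtx': array([[296.70367115,   0.        , 314.75018991],
       [  0.        , 296.70367115, 205.34437926],
       [  0.        ,   0.        ,   1.        ]]), 'k1': -0.054795979481327396, 'eye': array([0.52362031, 0.13820861, 0.3735283 ]), 'attitude': array([ 0.77364469, -0.11603121,  0.09164405, -0.61612663])}
[[ 0.224 -0.974 -0.   ]
 [-0.974 -0.224 -0.   ]
 [ 0.     0.    -1.   ]]
```

View pics/w1.png

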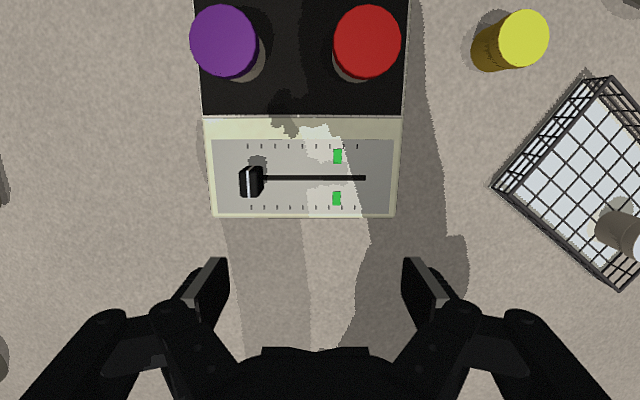

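Wrist view: fader line at about (248,182), green bars at (337,156) and (337,198), red jar lid (367,41).

```bash
python3 - <<'E'
from h import *
import pickle;c=pickle.load(open('w1.pkl','rb'))
im=cv2.imread('pics/w1.png').astype(int)
cv2.imwrite('pics/w1f.png',cv2.resize(im[140:215,225:375].astype(np.uint8),None,fx=5,fy=5,interpolation=cv2.INTER_CUBIC))
b,g,r=im[...,0],im[...,1],im[...,2]
def bl(m,z,lo=20):
    n,l,s,cc=cv2.connectedComponentsWithStats(m.astype(np.uint8))
    for i in range(1,n):
        if s[i,4]>lo: print(s[i],cc[i].round(2),unproj('',cc[i],z,c)[0].round(4))
bl((g>r+40)&(g>b+40),.045)
bl((r>g+60)&(r>b+60),.12,500)
bl((b>g+25)&(r>g+15),.12,500)
E
```

```text
[333 149   9  15 130] [337.03 156.05] [0.4867 0.1041 0.045 ]
[332 192   9  14 119] [336.17 198.45] [0.4394 0.0932 0.045 ]
[ 333    4   68   74 3899] [366.92  40.56] [0.5876 0.111  0.12  ]
[ 189    4   68   75 3950] [222.46  40.69] [0.5628 0.2207 0.12  ]
```

View pics/w1f.png

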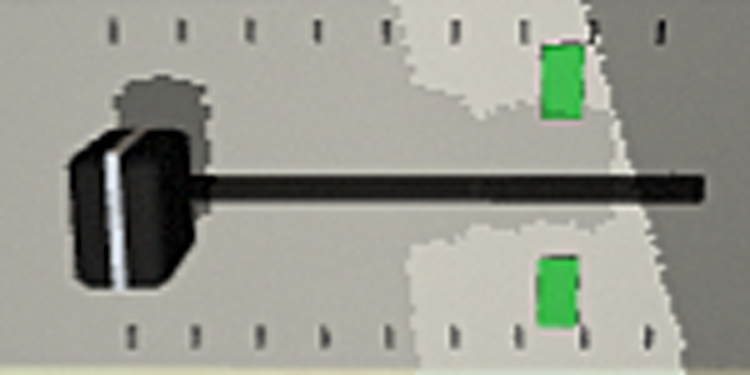

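```bash
python3 - <<'E'
from h import *
import pickle;c=pickle.load(open('w1.pkl','rb'))
p=unproj('',[[225+(110.5)/5-.5,140+155.5/5-.5],[225+120.5/5-.5,140+288.5/5-.5]],.082,c);f=p.mean(0);print(p.round(4),f)
m=np.array([.46305,.09865]);m2=np.array([.46355,.0998])
a=np.arctan2(.4867-.4394,0)
yaw=np.arctan2(.0109,.0473);print(np.degrees(yaw))
yd=np.array([-.2225,.975])
for mm in(m,m2):print((f[:2]-mm)@yd,(f[:2]-mm)@[.975,.2225])
s=robot.state();print(f-s['eef_pos'])
E
```

```text
[[0.4569 0.1921 0.082 ]
 [0.4302 0.1857 0.082 ]] [0.44352352 0.18890975 0.082     ]
12.976921987193988
0.09234790276677275 0.0010444759035024478
0.09133790276677275 0.00030110090350244625
[-0.00836573  0.06763619 -0.149234  ]
```

```bash
python3 -m jog '{"hand":[0,0,0,0,0,0,0,0,0],"dp":[[-0.0033,0.0228,0],[-0.0025,0.022,0],[-0.0025,0.022,0],[0,0,-0.03],[0,0,-0.03],[0,0,-0.03],[0,0,-0.02],[0,0,-0.015],[0,0,0]],"yaw":[0,0,0,0,0,0,0,0,0]}'
python3 - <<'E'
from h import *
s=robot.state();c=robot.camera_info('wrist');im=robot.get_image('wrist');cv2.imwrite('pics/w2.png',im[:,:,::-1]);print(s['eef_pos'])
E
```

```text
time: 3.75
eef_pos: [0.4429, 0.1874, 0.1047]
tool_rot: [0.001, 0.782, -0.623, -0.001]
contact_force: [-0.6, 0.1, 1.0]
grip_width: 0.0852
[0.44289551 0.18737695 0.10473779]
```

View pics/w2.png

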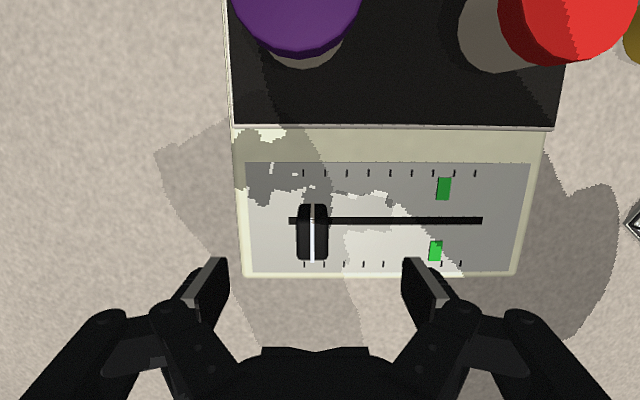

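Fader centred between fingers (line at column 313, pads at 228 and 403). Descend and grip.

```bash
python3 -m jog '{"hand":[0,0,0,0,130,220,255,255,255],"dp":[[0,0.001,-0.02],[0,0,-0.02],[0,0,-0.009],[0,0,0],[0,0,0],[0,0,0],[0,0,0],[0,0,0],[0,0,0]],"yaw":[0,0,0,0,0,0,0,0,0]}'
python3 -m jog '{"hand":[255,255,255],"dp":[[0,0,0],[0,0,0],[0,0,0]],"yaw":[0,0,0]}'
python3 - <<'E'
from h import *
s=robot.state();c=robot.camera_info('wrist');im=robot.get_image('wrist');cv2.imwrite('pics/w3.png',im[:,:,::-1]);print(s['eef_pos'])
E
```

```text
time: 4.7
eef_pos: [0.4437, 0.1898, 0.0577]
tool_rot: [-0.0, 0.782, -0.623, 0.0]
contact_force: [-2.6, -1.9, 9.4]
grip_width: 0.0189
time: 5.0
eef_pos: [0.4437, 0.1899, 0.0577]
tool_rot: [-0.0, 0.782, -0.623, 0.0]
contact_force: [-2.0, -0.5, 9.9]
grip_width: 0.0187
[0.44374091 0.18985103 0.05772416]
```

View pics/w3.png

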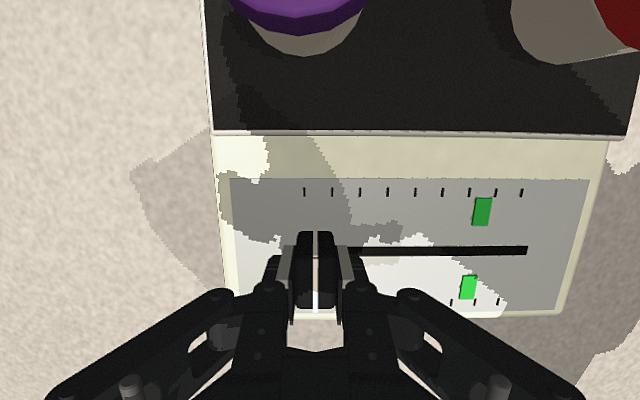

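```bash
python3 -m jog '{"hand":[255,255,255,255,255,255,255,255,255,255],"dp":[[0,0,0.002],[0.0026,-0.0113,0],[0.0026,-0.0113,0],[0.0026,-0.0113,0],[0.0026,-0.0113,0],[0.0026,-0.0113,0],[0.0026,-0.0113,0],[0.0025,-0.0112,0],[0.0025,-0.0112,0],[0,0,0]],"yaw":[0,0,0,0,0,0,0,0,0,0]}'
python3 -m jog '{"hand":[255,255],"dp":[[0,0,0],[0,0,0]],"yaw":[0,0]}'
python3 - <<'E'
from h import *
s=robot.state();c=robot.camera_info('wrist');im=robot.get_image('wrist');cv2.imwrite('pics/w4.png',im[:,:,::-1]);print(s['eef_pos'])
im=im.astype(int);r,g,b=im[...,0],im[...,1],im[...,2]
n,l,st,cc=cv2.connectedComponentsWithStats(((g>r+40)&(g>b+40)).astype(np.uint8))
for i in range(1,n):
    if st[i,4]>20: print(st[i],unproj('',cc[i],.045,c)[0].round(4))
E
```

```text
time: 6.05
eef_pos: [0.4642, 0.0981, 0.0583]
tool_rot: [0.0, 0.782, -0.624, -0.0]
contact_force: [10.7, 0.7, -31.6]
grip_width: 0.0187
time: 6.25
eef_pos: [0.464, 0.0991, 0.0583]
tool_rot: [0.0, 0.782, -0.623, -0.0]
contact_force: [11.1, -0.1, -31.9]
grip_width: 0.0185
[0.46403951 0.09910019 0.05829511]
[306 197  17  28 472] [0.4866 0.1043 0.045 ]
```

View pics/w4.png

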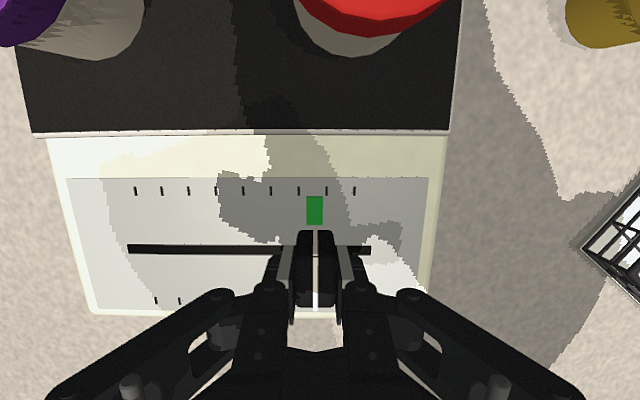

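The white line (column 315) lines up with the visible green bar (columns 306–323, centre 314.5). Unload the vertical force, release and rise.

```bash
python3 -m jog '{"hand":[255,255,200,140,90,90,90,90,90,90],"dp":[[0,0,-0.0015],[0,0,0],[0,0,0],[0,0,0],[0,0,0],[0,0,0],[0,0,0.02],[0,0,0.03],[0,0,0.04],[0,0,0]],"yaw":[0,0,0,0,0,0,0,0,0,0]}'
python3 - <<'E'
from h import *
import pickle
s=robot.state();c=robot.camera_info('wrist');im=robot.get_image('wrist');cv2.imwrite('pics/w5.png',im[:,:,::-1]);print(s['eef_pos'])
pickle.dump(c,open('w5.pkl','wb'))
cv2.imwrite('pics/w5f.png',cv2.resize(im[140:290,200:400,::-1],None,fx=4,fy=4,interpolation=cv2.INTER_CUBIC))
im=im.astype(int);r,g,b=im[...,0],im[...,1],im[...,2]
n,l,st,cc=cv2.connectedComponentsWithStats(((g>r+40)&(g>b+40)).astype(np.uint8))
for i in range(1,n):
    if st[i,4]>20: print(st[i],cc[i],unproj('',cc[i],.045,c)[0].round(4))
E
```

```text
time: 7.3
eef_pos: [0.4662, 0.1003, 0.1519]
tool_rot: [-0.002, 0.782, -0.623, 0.002]
contact_force: [0.5, 0.1, -0.7]
grip_width: 0.0553
[0.46615638 0.10029235 0.15185517]
[310 171  11  19 204] [315.0245098  179.89215686] [0.4867 0.1043 0.045 ]
[310 236  11   6  55] [314.96363636 238.76363636] [0.4336 0.0921 0.045 ]
```

View pics/w5f.png

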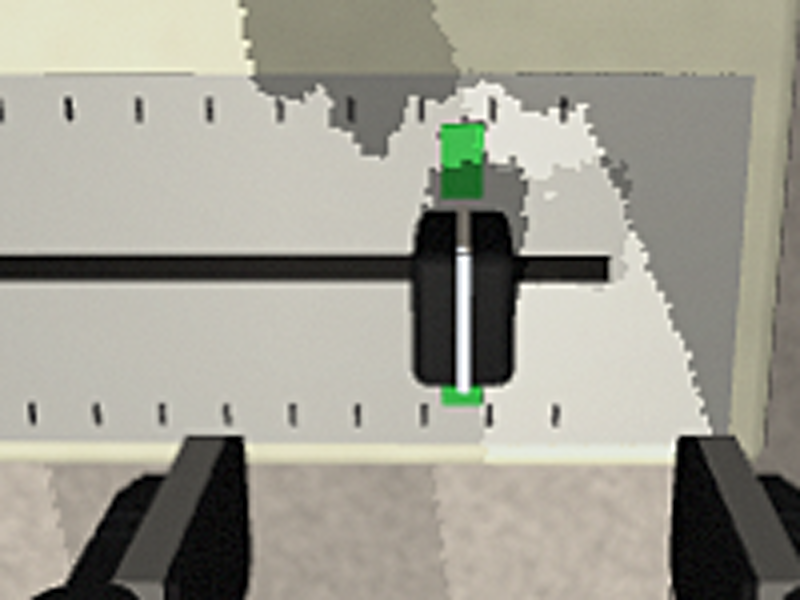

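Fader released with its line in the middle of the green band (column 315). Now over the red jar.

```bash
python3 -m jog '{"hand":[0,0,0,0,0,0,0,0],"dp":[[0,0,0.03],[0.01,0,0.02],[0.03,0.002,0],[0.03,0.003,0],[0.03,0.003,0],[0.0235,0.003,0],[0,0,0],[0,0,0]],"yaw":[0,0,0,0,0,0,0,0]}'
python3 - <<'E'
from h import *
s=robot.state();c=robot.camera_info('wrist');im=robot.get_image('wrist');cv2.imwrite('pics/w6.png',im[:,:,::-1]);print(s['eef_pos'])
im=im.astype(int);r,g,b=im[...,0],im[...,1],im[...,2]
for m in ((r>g+60)&(r>b+60),(b>g+25)&(r>g+15)):
  n,l,st,cc=cv2.connectedComponentsWithStats(m.astype(np.uint8))
  for i in range(1,n):
    if st[i,4]>500:
      (x,y),rad=cv2.minEnclosingCircle(np.argwhere(l==i)[:,::-1].astype(np.float32));print(st[i],cc[i],unproj('',cc[i],.12,c)[0].round(4))
E
```

```text
time: 8.15
eef_pos: [0.5871, 0.1108, 0.1965]
tool_rot: [0.001, 0.782, -0.623, -0.001]
contact_force: [-0.9, 0.2, 0.0]
grip_width: 0.0852
[0.58707311 0.11078879 0.19653631]
[ 281  175   68   69 3652] [314.35898138 209.86035049] [0.5899 0.1114 0.12  ]
[ 138  175   73   68 3664] [173.5010917  208.36599345] [0.5664 0.2192 0.12  ]
```

View pics/w6.png

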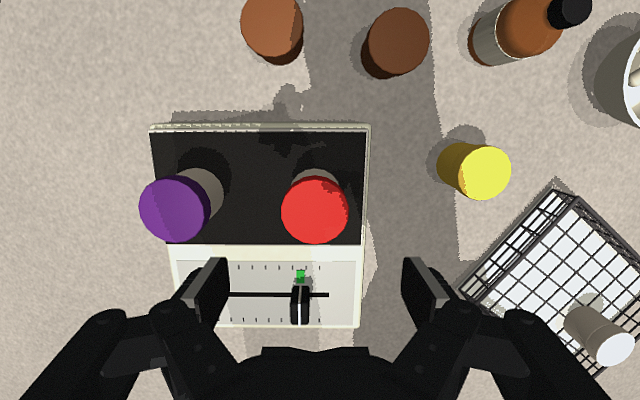

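```bash
python3 -m jog '{"hand":[0,0,0,0,0,0,60,120,180,255],"dp":[[0.001,0,-0.03],[0,0,-0.03],[0,0,-0.03],[0,0,-0.019],[0,0,0],[0,0,0],[0,0,0],[0,0,0],[0,0,0],[0,0,0]],"yaw":[0,0,0,0,0,0,0,0,0,0]}'
python3 -m jog '{"hand":[255,255,255],"dp":[[0,0,0],[0,0,0],[0,0,0]],"yaw":[0,0,0]}'
python3 - <<'E'
from h import *
robot.get_image('wrist')
for n in('wrist','scene'): im=robot.get_image(n);cv2.imwrite(f'pics/g_{n}.png',im[:,:,::-1])
E
```

```text
time: 9.2
eef_pos: [0.5894, 0.1107, 0.0903]
tool_rot: [-0.001, 0.782, -0.623, 0.001]
contact_force: [-3.1, -1.4, 12.3]
grip_width: 0.0526
time: 9.5
eef_pos: [0.5894, 0.1107, 0.0903]
tool_rot: [-0.001, 0.782, -0.623, 0.001]
contact_force: [-3.3, -1.8, 13.1]
grip_width: 0.0518
```

View pics/g_wrist.png

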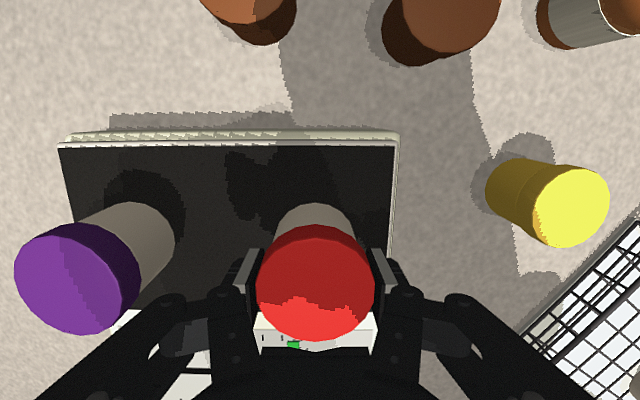

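Jar held by its lid (width 52 mm). Lift, then carry.

```bash
python3 -m jog '{"hand":[255,255,255,255,255,255,255],"dp":[[0,0,0.01],[0,0,0.02],[0,0,0.025],[0,0,0.025],[0,0,0.02],[0,0,0],[0,0,0]],"yaw":[0,0,0,0,0,0,0]}'
python3 -m jog '{"hand":[255,255,255,255,255,255,255,255,255,255],"dp":[[-0.002,-0.015,0],[-0.005,-0.032,0],[-0.005,-0.035,0],[-0.005,-0.035,0],[-0.005,-0.035,0],[-0.005,-0.035,0],[-0.005,-0.035,0],[-0.005,-0.035,0],[-0.004,-0.03,0],[-0.002,-0.018,0]],"yaw":[0.03,0.1,0.1,0.11,0.11,0.11,0.11,0.11,0.1,0.068]}'
python3 -m jog '{"hand":[255,255],"dp":[[0,0,0],[0,0,0]],"yaw":[0,0]}'
python3 - <<'E'
from h import *
s=robot.state();print(s['eef_pos'],R.from_quat(np.roll(s['tool_rot'],-1)).as_matrix().round(3)[:,0])
for n in('wrist','top'): im=robot.get_image(n);cv2.imwrite(f'pics/h_{n}.png',im[:,:,::-1])
im=im[...,::-1][185:320,345:495];cv2.imwrite('pics/h_topb.png',cv2.resize(im,None,fx=4,fy=4))
E
```

```text
time: 10.35
eef_pos: [0.5886, 0.1105, 0.189]
tool_rot: [-0.0, 0.782, -0.623, 0.0]
contact_force: [0.3, -0.2, -2.0]
grip_width: 0.0523
time: 11.35
eef_pos: [0.5444, -0.1971, 0.1875]
tool_rot: [0.0, 0.981, -0.196, -0.001]
contact_force: [1.5, 0.2, -0.9]
grip_width: 0.0519
time: 11.55
eef_pos: [0.5452, -0.1941, 0.1879]
tool_rot: [-0.0, 0.98, -0.198, -0.001]
contact_force: [0.0, 0.5, -2.0]
grip_width: 0.0522
[ 0.5452036  -0.19411062  0.18791304] [ 0.922 -0.388 -0.001]
```

View pics/h_wrist.png

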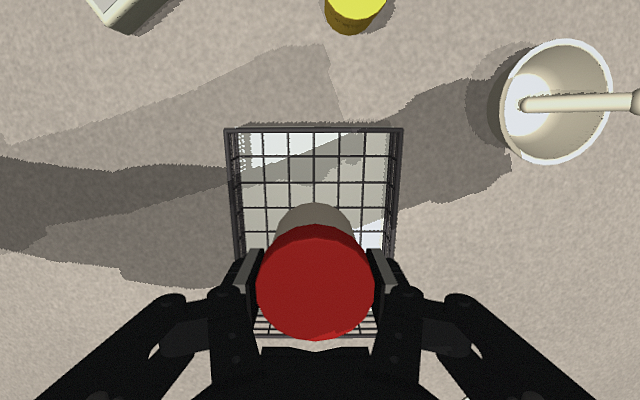

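View pics/h_top.png

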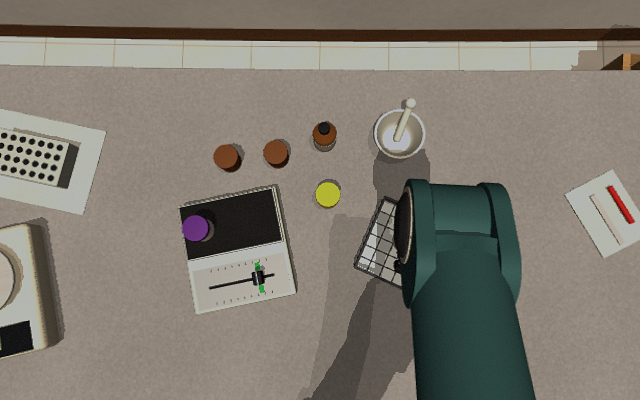

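Fader still within green (260,278). Jar is centred over the basket's empty half. Descend.

```bash
python3 -m jog '{"hand":[255,255,255,255,255,255,255,255,255],"dp":[[0,0,-0.02],[0,0,-0.03],[0,0,-0.03],[0,0,-0.03],[0,0,-0.02],[0,0,-0.01],[0,0,-0.004],[0,0,0],[0,0,0]],"yaw":[0,0,0,0,0,0,0,0,0]}'
python3 -m jog '{"hand":[255,255,255],"dp":[[0,0,-0.002],[0,0,-0.002],[0,0,0]],"yaw":[0,0,0]}'
```

```text
time: 12.55
eef_pos: [0.5462, -0.1944, 0.0457]
tool_rot: [0.0, 0.98, -0.197, 0.001]
contact_force: [-0.1, -0.3, -1.3]
grip_width: 0.0516
time: 12.85
eef_pos: [0.5456, -0.1945, 0.0408]
tool_rot: [0.0, 0.98, -0.197, 0.0]
contact_force: [-0.4, -0.4, -1.6]
grip_width: 0.052
```

```bash
python3 -m jog '{"hand":[255,255,255],"dp":[[0,0,-0.0015],[0,0,-0.001],[0,0,0]],"yaw":[0,0,0]}'
python3 -m jog '{"hand":[255,255],"dp":[[0,0,-0.001],[0,0,0]],"yaw":[0,0]}'
python3 - <<'E'
from h import *
robot.get_image('wrist')
im=robot.get_image('wrist');cv2.imwrite('pics/d_wrist.png',im[:,:,::-1])
E
```

```text
time: 13.15
eef_pos: [0.5456, -0.1944, 0.0381]
tool_rot: [-0.0, 0.98, -0.197, -0.0]
contact_force: [0.4, -0.1, -3.1]
grip_width: 0.0516
time: 13.35
eef_pos: [0.5456, -0.1944, 0.0372]
tool_rot: [-0.0, 0.98, -0.197, -0.0]
contact_force: [-0.1, -0.2, -1.9]
grip_width: 0.0523
```

View pics/d_wrist.png

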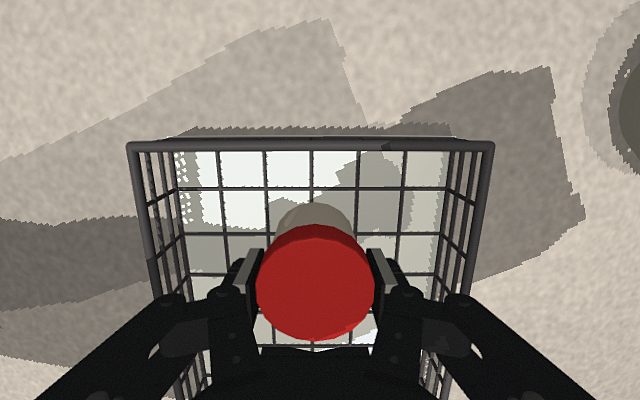

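Nearly on the floor, centred between the side walls. Continue in 0.7 mm steps until contact.

```bash
python3 -m jog '{"hand":[255,255],"dp":[[0,0,-0.0007],[0,0,0]],"yaw":[0,0]}'
python3 -m jog '{"hand":[255,255],"dp":[[0,0,-0.0007],[0,0,0]],"yaw":[0,0]}'
```

```text
time: 13.65
eef_pos: [0.5456, -0.1944, 0.0365]
tool_rot: [0.0, 0.98, -0.197, -0.0]
contact_force: [-0.6, 0.0, -1.0]
grip_width: 0.0521
time: 13.85
eef_pos: [0.5457, -0.1944, 0.0363]
tool_rot: [0.0, 0.98, -0.197, -0.0]
contact_force: [-4.8, 1.0, 9.6]
grip_width: 0.0519
```

Contact (9.6 N). Release gently and rise.

```bash
python3 -m jog '{"hand":[200,140,100,60,20,0,0,0,0],"dp":[[0,0,0],[0,0,0],[0,0,0],[0,0,0],[0,0,0],[0,0,0],[0,0,0],[0,0,0],[0,0,0]],"yaw":[0,0,0,0,0,0,0,0,0]}'
python3 - <<'E'
from h import *
robot.get_image('wrist')
im=robot.get_image('wrist');cv2.imwrite('pics/r_wrist.png',im[:,:,::-1])
E
```

```text
time: 14.75
eef_pos: [0.5456, -0.1943, 0.0358]
tool_rot: [-0.0, 0.98, -0.197, -0.0]
contact_force: [0.4, 0.5, -0.3]
grip_width: 0.0854
```

View pics/r_wrist.png

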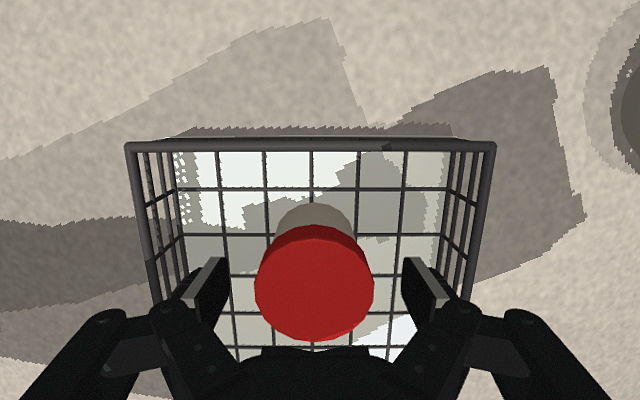

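Both pads are clear of the lid. Rise and back away to give the top camera a clear view.

```bash
python3 -m jog '{"hand":[0,0,0,0,0,0,0],"dp":[[0,0,0.015],[0,0,0.03],[0,0,0.04],[0,0,0.04],[0,0,0.04],[0,0,0.03],[0,0,0]],"yaw":[0,0,0,0,0,0,0]}'
python3 -m jog '{"hand":[0,0,0,0,0,0,0,0,0,0],"dp":[[-0.02,-0.03,0],[-0.025,-0.035,0],[-0.025,-0.035,0],[-0.025,-0.035,0],[-0.025,-0.035,0],[-0.025,-0.035,0],[-0.025,-0.035,0],[-0.025,-0.035,0],[-0.02,-0.02,0],[0,0,0]],"yaw":[0,0,0,0,0,0,0,0,0,0]}'
python3 - <<'E'
from h import *
for n in('scene','top'):
    im=robot.get_image(n);cv2.imwrite(f'pics/f_{n}.png',im[:,:,::-1])
im=im[...,::-1]
cv2.imwrite('pics/f_b.png',cv2.resize(im[180:320,170:500],None,fx=2.4,fy=2.4,interpolation=cv2.INTER_CUBIC))
im=cv2.imread('pics/f_scene.png');cv2.imwrite('pics/f_s.png',cv2.resize(im[120:280,210:450],None,fx=3,fy=3,interpolation=cv2.INTER_CUBIC))
E
```

```text
time: 15.55
eef_pos: [0.5473, -0.1944, 0.2361]
tool_rot: [0.001, 0.98, -0.197, 0.003]
contact_force: [0.0, 0.1, 0.0]
grip_width: 0.0853
time: 16.55
eef_pos: [0.3269, -0.4922, 0.2306]
tool_rot: [0.0, 0.98, -0.2, -0.001]
contact_force: [1.0, 0.8, 0.4]
grip_width: 0.0857
```

View pics/f_b.png

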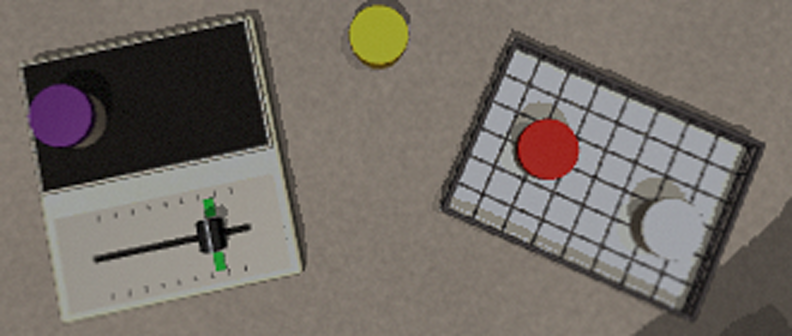

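View pics/f_s.png

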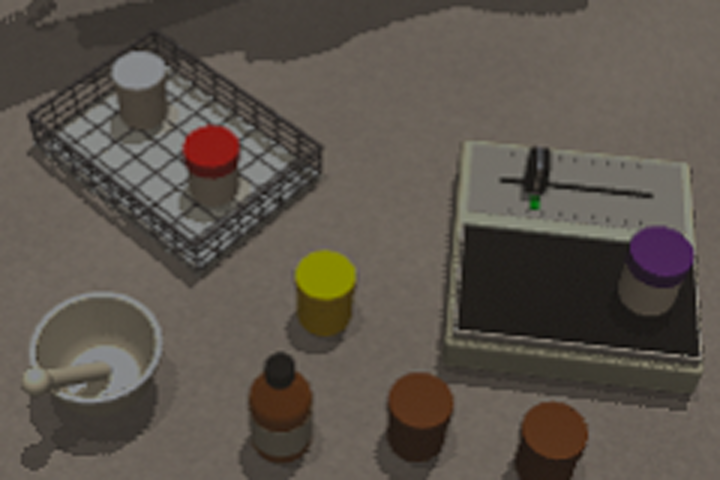

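The red jar stands upright in the basket's empty half at crop (548,149), and the white jar is unmoved. The fader is between the green bars, and everything else is where it was. Handing in.

```bash
python3 -m jog '{"hand":[0,0],"dp":[[0,0,0],[0,0,0]],"yaw":[0,0]}'; python3 -c "
from cell import robot
print(robot.hand_in())"
```

```text
time: 16.85
eef_pos: [0.3316, -0.4885, 0.2311]
tool_rot: [-0.0, 0.981, -0.196, 0.0]
contact_force: [0.3, -0.3, -0.8]
grip_width: 0.0854
the job is handed in; nothing more can be done
None
```

The job is handed in at 16.85 s of the 58 s allowed. I slid the fader to idle and let go of it, then set the red-lidded jar upright on the floor of the basket's empty half.

- **Fader:** after release, the white line stood in the middle of the green band in the wrist picture. The final top and scene pictures show it still there.
- **Red jar:** it touched the basket floor at about 10 N, and I opened the fingers before rising. The final top and scene pictures show it upright and clear of the walls and the white-lidded jar.
- **Other things:** by eye, the purple- and white-lidded jars, bottle, mortar and look-alikes are where they started. I did not measure this.
- **Forces:** the largest I read was about 34 N, while the fingers held the fader, mostly a downward pull. I eased it off before letting go. At hand-in the arm was clear of everything.

No check failed. The hand-in gave no verdict.

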